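# Turn a pump case on bench centres and check its pad with a level

### The job

Turn the pump case on its bench centres until the bright machined pad with the two yellow edge lines faces straight up, to within 5 degrees, and let it rest there. Then gently lay the red spirit level upright on the middle of the pad, crosswise to the pump's axis, and leave it lying there on its own without disturbing the other things on the bench.

Things in the scene. Friction and masses are not known exactly. Their poses are not given: they have to be found in the camera images.
- drum_center (a point): Point on the turning axis in the middle of the smooth dark steel drum of the pump case (56 mm in diameter, 60 mm long), the part to grip when turning it. 125 mm above the bench. Its frame is the stand's and does not turn with the case: y along the horizontal turning axis, x level and away from the robot (the stand may be yawed up to 0.3), z up. Free space around the drum.
- stand: Blue bench centres, fixed. Origin in the middle under the base plate (100 mm along x, 270 mm along y, 20 mm high). Two uprights, 50 mm wide (x), 32 mm thick, 145 mm high, centred at y = +105 and -105 mm; a handwheel at the -y end reaches y = -150 mm. The turning axis runs along y, 125 mm up; the drum's middle is at y = +42 mm, the pad's at y = -34 mm.
- pump_case (a joint): Angle of the pump case (rad): 0 when the pad faces straight up, positive when it leans to +x of the stand, away from the robot. Starts at about 0.75 to 2.0, no stop within 6 rad. Stays where left; friction about 0.15 N m. Beside the drum the case is a grey ribbed body, 66 mm in diameter, with the pad on one side and three brass plugs opposite, reaching 51 mm from the axis.
- pad (a point): Bright aluminium pad of the pump case, a flat face 44 mm (its x, across the pump's axis) by 72 mm (its y, along the axis), a yellow line along both long edges. Origin in the middle of the face, z out of it, 38 mm from the turning axis. It turns with the case.
- spirit_level: Red block spirit level with black ends and a yellow vial in its top, 110 mm long (x), 24 mm wide (y), 34 mm high (z), 0.14 to 0.28 kg, loose, standing upright on the bench to the left or right of the stand. Origin at its centre, 17 mm above its underside. Its x is to lie across the pump's axis; both ends then overhang the pad.
- tin: Bystander: green tin, 66 mm in diameter, 50 mm high, origin under its centre. It stands to one side of the stand, the level to the other.
- wrench: Bystander: steel wrench 210 mm long lying beyond the stand on the right.
- valve: Bystander: brass valve, 40 mm in diameter, 80 mm high, standing beyond the stand on the left.
- oil: Bystander: white oil bottle, 66 mm in diameter, 170 mm high, far right.
- screwdriver: Bystander: red-handled screwdriver 200 mm long, far right.
Mind the look-alikes: they are no part of the job. Several things have the shape of the spirit_level; the one meant has the colours described above.

How it is judged:
On the way, in this order (a step that is already met when the one before it is completed fails the run):
1. the pump case is at rest with its pad facing up within 5 degrees, the level not yet on it (angle between pad's own z axis and vertical below 0.087 rad and velocity of joint pump_case between -0.05 and 0.05 rad/s and distance between spirit_level and pad above 0.06 m), for 0.3 s.
2. the level lies on the middle of the pad, crosswise to the axis (angle between pad's own z axis and vertical below 0.087 rad and horizontal distance between spirit_level and pad below 0.02 m and z of spirit_level in the frame of pad between 0.012 and 0.022 m and angle between the x axis of spirit_level and the x axis of pad, either way round below 0.26 rad and angle between spirit_level's own z axis and vertical below 0.1 rad), for 0.2 s.
At the end, for the whole second after the job is handed in: The pad faces up within 5 degrees; the level rests on it upright (tilt under 5.7 degrees), its centre within 20 mm of the pad's centre horizontally, its length within 15 degrees of square to the pump's axis; level and case at rest (all of step 2 and linear speed of spirit_level below 0.02 m/s and velocity of joint pump_case between -0.05 and 0.05 rad/s); the robot touches nothing.
It fails at once if the level is pressed hard on the pump (over 40 N) (contact force between spirit_level and pump_case above 40 N).
It fails at once if the level is dropped or slammed onto the pad (faster than 0.4 m/s just above it) (horizontal distance between spirit_level and pad below 0.05 m and z of spirit_level in the frame of pad below 0.05 m and linear speed of spirit_level above 0.4 m/s).
It fails at once if a bystander is disturbed (moved more than 30 mm) (distance of any of tin, wrench, valve, oil, screwdriver from where it was at the start of the episode above 0.03 m).
It also fails if it takes over 72 s, if anything falls off the work surface, if the arm or the gripper's body presses on something with over 40 N, if the wrist force passes 120 N, or if a joint passes its speed limit or range.

### The arm

A 7-joint arm with a two-finger parallel gripper is mounted at the origin on the work surface. World frame = base frame: x ahead of the robot, y to its left, z up, the work surface at z = 0. Lengths are in m, angles in rad, forces in N, time in s.
With the tool pointing down it reaches from about 0.35 to 0.9 m from the base axis. Payload 8.1 kg.
Tool frame: the origin (TCP) lies at the very end of the fingers, on their centre line; the grasp point (between the pads) lies 19 mm behind it (manip.grasp_offset is the distance from the TCP to the grasp point, in m); z points along the fingers, y is the line along which they close (so a half turn about z gives the same grasp; the last joint's range is limited). The gripper opens to 92 mm and grips with 3 to 60 N. Pads are 19 mm wide; open, the fingers measure 130 mm over their backs; the gripper's body (75 mm by 190 mm) begins 47 mm behind the grasp point.
Start: joints at [-1.44, 0.434, 0.025, 1.573, -0.012, 1.134, -0.075], TCP at [0.145, 0.608, 0.227] pointing down, gripper open.
Joint ranges: [-2.62, 2.62], [-0.44, 2.09], [-1.27, 1.32], [0.08, 2.57], [-1.32, 4.46], [0.12, 2], [-2.74, 2.74]. Speed limits (rad/s): [2.22, 2.22, 3.01, 3.01, 3.14, 3.14, 3.14].

### API

Orientations are given as a 3x3 rotation matrix whose columns are the frame's x, y, z axes.
In Python, from station import manip, eyes gives the robot as it stands.
- The arm moves only by the tool drive_tool, never from a script. Its argument "steps" is a list of rows, each an object of numbers: "wx", "wy", "wz": the turn, a rotation vector about the tool's x, y, z in degrees; "x", "y", "z": the shift along the tool's x, y, z in cm; "jaw": the closure, from 0 (fully open) to 1 (shut). In form: [{"wx": .., "wy": .., "wz": .., "x": .., "y": .., "z": .., "jaw": ..}, ...]. A call has 1 to 10 rows; each row shifts and turns the commanded pose from where the row before left it, along the tool's axes as they then stand; what a row does not reach is not made up. A row lasts 1/8 s, in which the tool goes at most 62.5 mm and 10.7 degrees, less where a joint would pass 70% of its speed; a pose out of reach is approached as far as the arm can. A call is refused whole if a number of a shift passes 6.25 or a number of a turn 10.7, either way. A call with a gripper value outside its range is refused whole. The fingers move at their own pace and stop on an object; "grip_force" is the grip in N (left out, the last holds). Time passes only in rows, so rows that do not move let the fingers close. It gives the time, the measured TCP pose, the force, the opening and the grip force at its end, in the units of the state.
- manip.read_state(): the state, without advancing time (a new reading comes with each control period).
- eyes.camera(name): name is "scene" or "side" or "wrist"; returns the picture (420x560x3 uint8, blue, green, red); there is no depth.
- eyes.camera_info(name): a dict with "fx", "fy", "cx", "cy" (pixels), "R" (3x3) and "t" (3): a world point X has camera coordinates R X + t. Camera axes: x right, y down, z forward; pixel columns grow to the right and rows downward; lengths in m; the calibration is good to about 2 mm. A picture is of the moment at which its call begins: read the wrist's pose just before it. camera_info takes no time and is no camera call; for the wrist camera it gives the pose at the moment of the call.
- manip.finish_job(): hands the job in; it is judged then, once.
The state is a dict: "t": time; "joints": joint angles; "qd": joint speeds; "effort": joint torques, N m; "position": TCP position; "ee_rot": TCP orientation; "force": force on the tool from outside, world axes, zero at the start; "moment": the same for the moment, N m; "width": finger opening in m; "gripper_force": force on a finger pad.
Only numpy, scipy, OpenCV 4.12 (cv2) and the standard library are available. Lean on these libraries where they do the work, as an engineer would, in place of code of your own. Each camera call takes 0.05 s, during which the arm holds its last target. There are 200 camera calls.

## Working session

There is one attempt and no reset: what is moved stays moved. The work goes in short steps, Python scripts to look and compute and a tool call to move; the robot and the scene stay as the last step left them, time stands still between calls to the robot, and variables do not carry over. Pictures are saved under pics/ and viewed, at most 10 in all, crops included, and the job is handed in when it is done.

Besides the shell and the picture viewer there is one more tool, called after "Emit:" as name(argument=value, ...) on one line, values as JSON. drive_tool: Moves the arm, as the interface text tells. Its arguments: {"type":"object","properties":{"steps":{"type":"array","items":{"type":"object","properties":{"wx":{"type":"number"},"wy":{"type":"number"},"wz":{"type":"number"},"x":{"type":"number"},"y":{"type":"number"},"z":{"type":"number"},"jaw":{"type":"number"}}}},"grip_force":{"type":"number"}},"required":["steps"]}

```bash
ls; mkdir -p pics
python3 - <<'E'
from station import manip, eyes
import cv2, numpy as np
a=eyes.camera("scene"); b=eyes.camera("side")
cv2.imwrite("pics/scene0.png",a); cv2.imwrite("pics/side0.png",b)
s=manip.read_state(); print({k:np.round(v,3).tolist() for k,v in s.items()})
for n in("scene","side","wrist"):
  c=eyes.camera_info(n); print(n,c['fx'],c['cx'],c['cy'],np.round(c['R'],3).tolist(),(-np.array(c['R']).T@c['t']).round(3))
E
```

```text
pics
{'t': 0.1, 'joints': [-1.44, 0.435, 0.025, 1.574, -0.012, 1.134, -0.075], 'qd': [-0.0, -0.0, -0.002, -0.002, -0.0, 0.001, -0.0], 'effort': [0.003, -66.913, 0.987, -31.514, -0.061, 0.037, 0.0], 'position': [0.145, 0.608, 0.226], 'ee_rot': [[-0.973, 0.232, -0.0], [0.232, 0.973, -0.001], [-0.0, -0.001, -1.0]], 'force': [-0.98, -0.193, 0.604], 'moment': [0.035, -0.06, -0.012], 'gripper_force': 0.0, 'width': 0.092}
scene 434.72850372287337 284.0171516444934 210.52610542554905 [[-0.741, 0.671, 0.018], [0.398, 0.461, -0.793], [-0.54, -0.581, -0.609]] [1.227 0.733 0.909]
side 383.101462336133 284.9936620735251 205.56777593247776 [[0.976, -0.22, 0.002], [-0.128, -0.574, -0.809], [0.179, 0.789, -0.588]] [ 0.288 -0.911  0.795]
wrist 369.50601050655087 282.6531906331777 210.5407284582407 [[0.231, 0.973, -0.001], [0.939, -0.223, 0.261], [0.253, -0.061, -0.965]] [0.078 0.625 0.384]
```

View pics/scene0.png

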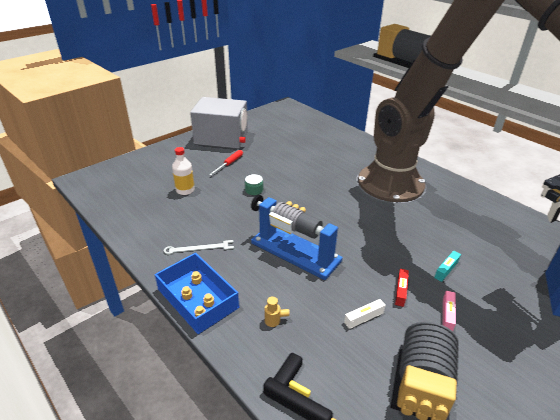

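View pics/side0.png

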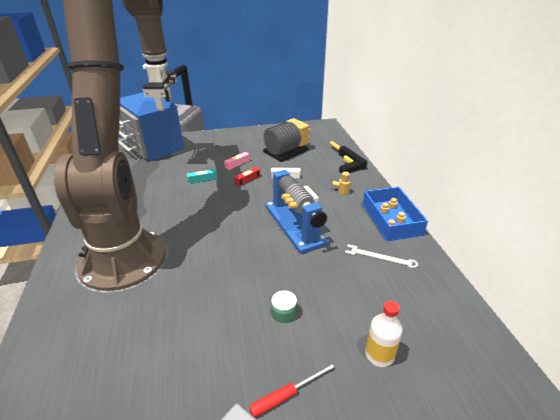

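In the scene view there are four level-shaped blocks: red (402,287), magenta/pink (450,310), white (365,313) and teal (448,265). Only the one at (402,287) is truly red, so I'll confirm it in a crop. The stand is at about (295,235) with the pad facing the camera (+x), and the tin at (254,185) is on the other side.

```bash
cat > h.py <<'E'
import cv2, numpy as np
from station import manip, eyes
def ray(c,uv):
    R=np.array(c['R']);C=-R.T@np.array(c['t'])
    return C,R.T@np.array([(uv[0]-c['cx'])/c['fx'],(uv[1]-c['cy'])/c['fy'],1])
def onplane(c,uv,z):
    C,d=ray(c,uv);return C+d*(z-C[2])/d[2]
def proj(c,X):
    p=np.array(c['R'])@np.array(X)+np.array(c['t']);return [c['fx']*p[0]/p[2]+c['cx'],c['fy']*p[1]/p[2]+c['cy']]
def blob(img,lo,hi,near=None):
    m=cv2.inRange(cv2.cvtColor(img,cv2.COLOR_BGR2HSV),lo,hi)
    return m
E
python3 - <<'E'
from h import *
a=cv2.imread("pics/scene0.png")
cv2.imwrite("pics/crop0.png",cv2.resize(a[180:340,240:480],None,fx=3.3,fy=3.3,interpolation=cv2.INTER_CUBIC))
for n,f in(("scene","pics/scene0.png"),("side","pics/side0.png")):
    c=eyes.camera_info(n);im=cv2.imread(f)
    m=blob(im,(112,120,40),(125,255,255))
    r=blob(im,(0,170,60),(6,255,255))|blob(im,(176,170,60),(180,255,255))
    for nm,mm in(("blue",m),("red",r)):
        k,l,st,ce=cv2.connectedComponentsWithStats(mm)
        for i in range(1,k):
            if st[i,4]>60 and 150<ce[i][1]<330: print(n,nm,st[i],ce[i].round(1),onplane(c,ce[i],.017).round(3))
E
```

```text
scene red [225 150  18  15 111] [233.6 157. ] [ 0.353 -0.509  0.017]
scene red [396 269  12  38 255] [401.5 288.6] [0.428 0.355 0.017]
side red [235 168  25  18 178] [246.1 177. ] [0.419 0.347 0.017]
side red [384 302  15  15 167] [390.7 308.7] [ 0.687 -0.357  0.017]
```

View pics/crop0.png

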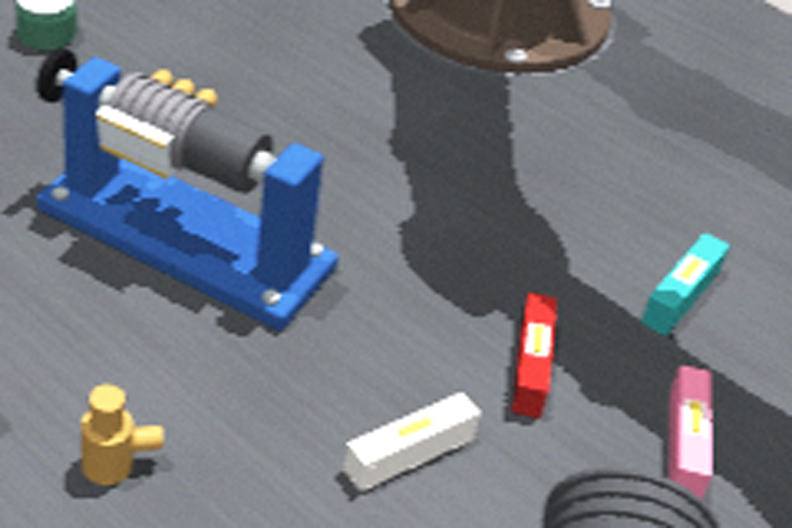

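The crop shows the saturated red block at crop (535,355) with its white/yellow vial on top. The others are clearly pink, white and teal, so red is the candidate; I'll check its black ends with the wrist camera. The stand's upright tops are at crop (92,75) and (295,162).

Run:
```python
from h import *
c=eyes.camera_info("scene")
f=lambda u,v,z:onplane(c,(240+u/3.3,180+v/3.3),z).round(3)
print("tops",f(92,75,.145),f(295,162,.145))
print("base top corners L,F,R",f(40,196,.02),f(282,318,.02),f(337,254,.02))
print("pad corners at z.125",f(98,110,.125),f(170,148,.125))
im=cv2.imread("pics/scene0.png")
r=blob(im,(0,170,40),(6,255,255))|blob(im,(176,170,40),(180,255,255));r[:, :380]=0;r[:,420:]=0
rr=cv2.minAreaRect(cv2.findNonZero(r));b=cv2.boxPoints(rr);print(b)
# vial top
print("top ends", f(541,297,.034),f(527,385,.034), "vial",f(538,341,.034))
print("tin",f(45,5,.05))
```

```text
tops [ 0.561 -0.054  0.145] [0.512 0.148 0.145]
base top corners L,F,R [ 0.612 -0.07   0.02 ] [0.555 0.187 0.02 ] [0.46  0.165 0.02 ]
pad corners at z.125 [ 0.573 -0.032  0.125] [0.561 0.049 0.125]
[[394.97556 305.21954]
 [399.04874 268.56097]
 [409.03653 269.67072]
 [404.96335 306.32928]]
top ends [0.38  0.325 0.034] [0.471 0.376 0.034] vial [0.424 0.353 0.034]
tin [ 0.434 -0.281  0.05 ]
```

Emit:
drive_tool(steps=[{"x":-3.8,"y":-2.8,"z":-0.3},{"x":-3.8,"y":-2.8,"z":-0.3},{"x":-3.8,"y":-2.8,"z":-0.3},{"x":-3.8,"y":-2.8,"z":-0.3},{"x":-3.8,"y":-2.8,"z":-0.3},{"x":-3.8,"y":-2.8,"z":-0.3},{"x":-3.8,"y":-2.8,"z":-0.3},{"x":-3.8,"y":-2.8,"z":-0.3},{"x":-3.8,"y":-2.8,"z":-0.3},{"x":-3.8,"y":-2.8,"z":-0.3}])

```text
invalid input at $.steps[0]: expected keys wx, wy, wz, x, y, z, jaw
```

Emit:
drive_tool(steps=[{"wz":10.5},{"wz":10.5},{"wz":10.5},{"wz":10.5},{"wz":10.5},{"wz":10.5},{}])

```text
invalid input at $.steps[0]: expected keys wx, wy, wz, x, y, z, jaw
```

Run:
```python
from h import *
import json
s=manip.read_state();c=eyes.camera_info("wrist")
cv2.imwrite("pics/w1.png",eyes.camera("wrist"))
json.dump({k:np.array(v).tolist() for k,v in c.items()},open("w1.json","w"))
print(s['t'],s['position'],np.round(s['ee_rot'],3).tolist(),s['joints'])
```

```text
0.1 [0.14473174 0.607536   0.22601502] [[-0.973, 0.232, -0.0], [0.232, 0.973, -0.001], [-0.0, -0.001, -1.0]] [-1.43962552  0.43517223  0.02498778  1.57399796 -0.01160229  1.13401642
 -0.07509797]
```

View pics/w1.png

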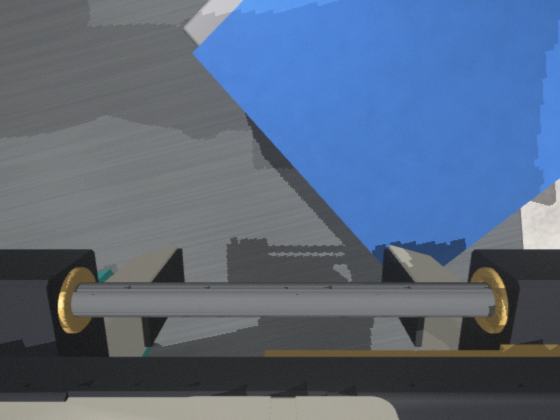

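The move was refused because each row needs all the keys. The picture shows only the bench at the start pose, with the fingers along the bottom, so the wrist camera sees the tool +x side.

Emit:
drive_tool(steps=[{"wx":0,"wy":0,"wz":0,"x":-4.3,"y":-1.8,"z":0,"jaw":0},{"wx":0,"wy":0,"wz":0,"x":-4.3,"y":-1.8,"z":0,"jaw":0},{"wx":0,"wy":0,"wz":0,"x":-4.3,"y":-1.8,"z":0,"jaw":0},{"wx":0,"wy":0,"wz":0,"x":-4.3,"y":-1.8,"z":0,"jaw":0},{"wx":0,"wy":0,"wz":0,"x":-4.3,"y":-1.8,"z":0,"jaw":0},{"wx":0,"wy":0,"wz":0,"x":-4.3,"y":-1.8,"z":0,"jaw":0},{"wx":0,"wy":0,"wz":0,"x":-4.3,"y":-1.8,"z":0,"jaw":0},{"wx":0,"wy":0,"wz":0,"x":-4.3,"y":-1.8,"z":0,"jaw":0},{"wx":0,"wy":0,"wz":0,"x":-4.3,"y":-1.8,"z":0,"jaw":0},{"wx":0,"wy":0,"wz":0,"x":-4.3,"y":-1.8,"z":0,"jaw":0}])

```text
t: 1.4
position: [0.5223, 0.3322, 0.2265]
ee_rot: [[-0.973, 0.232, -0.0], [0.232, 0.973, -0.0], [0.0, -0.0, -1.0]]
force: [0.6, 0.8, -0.8]
width: 0.0916
gripper_force: 0.0
```

Emit:
drive_tool(steps=[{"wx":0,"wy":0,"wz":0,"x":0,"y":0,"z":0,"jaw":0},{"wx":0,"wy":0,"wz":0,"x":0,"y":0,"z":0,"jaw":0}])

```text
t: 1.65
position: [0.5209, 0.3335, 0.2264]
ee_rot: [[-0.973, 0.232, -0.001], [0.232, 0.973, 0.0], [0.001, -0.0, -1.0]]
force: [-1.4, 0.7, -0.7]
width: 0.0915
gripper_force: 0.0
```

```bash
cat >> h.py <<'E'
import json
def snap(n,f):
    s=manip.read_state();c={k:np.array(v).tolist() for k,v in eyes.camera_info(n).items()}
    im=eyes.camera(n);cv2.imwrite(f"pics/{f}.png",im);json.dump(c,open(f"{f}.json","w"))
    R=np.array(s['ee_rot']);print("t",s['t'],"pos",np.round(s['position'],4),"hdg",np.degrees(np.arctan2(R[1,0],R[0,0])).round(2),"z",R[:,2].round(3),"q",np.round(s['joints'],2),"F",np.round(s['force'],1),"w",s['width'])
    return s,c,im
E
python3 - <<'E'
from h import *
s,c,im=snap("wrist","w2")
r=blob(im,(0,150,40),(6,255,255))|blob(im,(176,150,40),(180,255,255))
k,l,st,ce=cv2.connectedComponentsWithStats(r)
for i in range(1,k):
    if st[i,4]>300:
        m=(l==i).astype(np.uint8);print(st[i],ce[i])
        b=cv2.boxPoints(cv2.minAreaRect(cv2.findNonZero(m)))
        for p in b: print(p,onplane(c,p,.034).round(4))
E
```

```text
t 1.65 pos [0.5209 0.3335 0.2264] hdg 166.6 z [-0.001  0.    -1.   ] q [-0.76  0.42  0.16  1.6  -0.07  1.13  0.75] F [-1.4  0.7 -0.7] w 0.09151687704638335
[ 223   22  104  109 2451] [273.31864545  75.35291718]
[220.97333  40.19941] [0.3833 0.3119 0.034 ]
[240.8855    21.153008] [0.3727 0.3328 0.034 ]
[327.79962 112.01777] [0.4643 0.3906 0.034 ]
[307.88745 131.06418] [0.4768 0.3692 0.034 ]
```

View pics/w2.png

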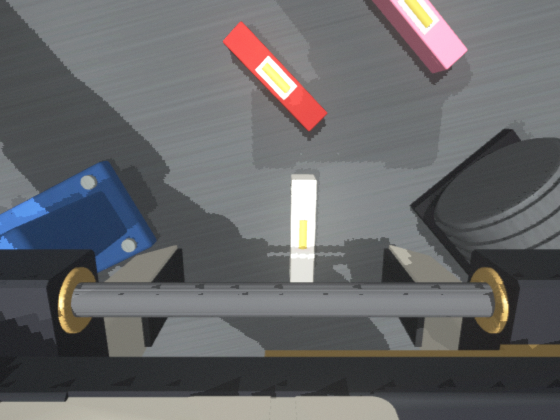

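The wrist view shows the red block at (275,77) with vial frame, next to the pink block (430,25), the white block (303,225) and part of the stand (80,230). Only the one at (275,77) is red. It measures about 110 x 24 mm, centred at (0.424, 0.351), heading 32 deg. Next I'll measure the stand.

Emit:
drive_tool(steps=[{"wx":0,"wy":0,"wz":0,"x":-1.1,"y":-4.3,"z":-1.6,"jaw":0},{"wx":0,"wy":0,"wz":0,"x":-1.1,"y":-4.3,"z":-1.6,"jaw":0},{"wx":0,"wy":0,"wz":0,"x":-1.1,"y":-4.3,"z":-1.6,"jaw":0},{"wx":0,"wy":0,"wz":0,"x":-1.1,"y":-4.3,"z":-1.6,"jaw":0},{"wx":0,"wy":0,"wz":0,"x":-1.1,"y":-4.3,"z":-1.6,"jaw":0},{"wx":0,"wy":0,"wz":0,"x":-1.1,"y":-4.3,"z":-1.6,"jaw":0},{"wx":0,"wy":0,"wz":0,"x":-1.1,"y":-4.3,"z":-1.6,"jaw":0},{"wx":0,"wy":0,"wz":0,"x":-1.1,"y":-4.3,"z":-1.6,"jaw":0}])

```text
t: 2.7
position: [0.5268, -0.0215, 0.3554]
ee_rot: [[-0.973, 0.229, 0.0], [0.229, 0.973, 0.001], [-0.0, 0.001, -1.0]]
force: [0.2, 0.3, 0.3]
width: 0.092
gripper_force: 0.0
```

Emit:
drive_tool(steps=[{"wx":0,"wy":0,"wz":10.6,"x":0,"y":0,"z":0,"jaw":0},{"wx":0,"wy":0,"wz":10.6,"x":0,"y":0,"z":0,"jaw":0},{"wx":0,"wy":0,"wz":10.6,"x":0,"y":0,"z":0,"jaw":0},{"wx":0,"wy":0,"wz":10.6,"x":0,"y":0,"z":0,"jaw":0},{"wx":0,"wy":0,"wz":10.6,"x":0,"y":0,"z":0,"jaw":0},{"wx":0,"wy":0,"wz":10.6,"x":0,"y":0,"z":0,"jaw":0},{"wx":0,"wy":0,"wz":0,"x":0,"y":0,"z":0,"jaw":0},{"wx":0,"wy":0,"wz":0,"x":0,"y":0,"z":0,"jaw":0}])

```text
t: 3.7
position: [0.5271, -0.0209, 0.3547]
ee_rot: [[-0.231, 0.973, -0.0], [0.973, 0.231, 0.0], [0.0, 0.0, -1.0]]
force: [0.5, 0.4, 0.3]
width: 0.0922
gripper_force: 0.0
```

Run:
```python
from h import *
s,c,im=snap("wrist","w3")
```

```text
t 3.7 pos [ 0.5271 -0.0209  0.3547] hdg 103.33 z [-0.  0. -1.] q [-0.44  0.19  0.47  1.63 -0.09  1.34  0.27] F [0.5 0.4 0.3] w 0.09217895212001362
```

View pics/w3.png

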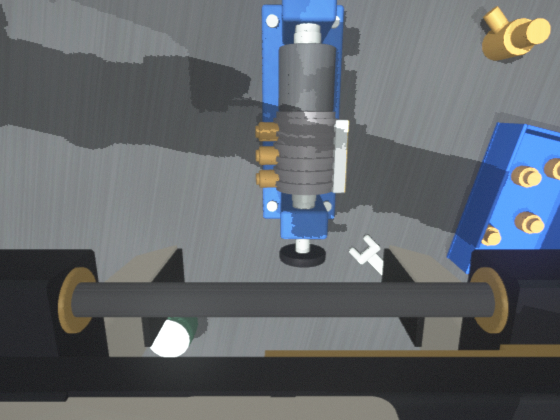

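The wrist view shows the stand: drum at (307,80), pad edge-on at the right (342,155), plugs on the robot side (265,155), handwheel (302,255). The tin is at (175,335), below. Next I'll work out the axis and angle.

```bash
cat >> h.py <<'E'
def cyl(c,uv,A,ys,r):
    "ray hit (near) with cylinder about axis A,ys; returns point, angle about axis (0 up, + to +x)"
    C,d=ray(c,uv);P=lambda v:v-np.dot(v,ys)*ys
    a,b=P(C-A),P(d);q=np.roots([b@b,2*a@b,a@a-r*r])
    if abs(q.imag).max()>1e-9:
        X=C-d*(a@b)/(b@b)
    else: X=C+d*q.real.min()
    w=X-A;xs=np.cross(ys,[0,0,1]);return X,np.degrees(np.arctan2(w@xs,w[2])),w@ys
E
python3 - <<'E'
from h import *
c=json.load(open("w3.json"));im=cv2.imread("pics/w3.png")
g=lambda u,v,z:onplane(c,(u,v),z)
hsv=cv2.cvtColor(im,cv2.COLOR_BGR2HSV)
blue=cv2.inRange(hsv,(100,120,30),(125,255,255))
for row in(30,60,90,140,170,200,212):
    xs=np.where(blue[row,240:370])[0]+240;print("base",row,xs.min(),xs.max(),g(xs.min(),row,.02).round(4),g(xs.max(),row,.02).round(4))
ys_=np.where(blue[200:245,303])[0]+200;print("upright rows",ys_.min(),ys_.max(),g(303,ys_.max(),.145).round(4),g(303,ys_.min(),.145).round(4))
gray=im.max(2)
print("drum row80",gray[80,270:345].tolist())
print("col 307",gray[20:60,300].tolist())
for p in((307,35),(303,200)):print("axis",g(*p,.125).round(4))
for t in((257,131),(256,156),(257,179)):print("plug",g(*t,.125).round(4))
sc=cv2.imread("pics/scene0.png")
print(cv2.cvtColor(sc,cv2.COLOR_BGR2HSV)[208:238:1,281].tolist())
E
```

```text
base 30 262 342 [0.4656 0.1352 0.02  ] [0.5606 0.1578 0.02  ]
base 60 262 340 [0.4731 0.1018 0.02  ] [0.5675 0.1243 0.02  ]
base 90 262 339 [0.4808 0.0671 0.02  ] [0.5759 0.0897 0.02  ]Traceback (most recent call last):
  File "<stdin>", line 7, in <module>
    return umr_minimum(a, axis, None, out, keepdims, initial, where)
ValueError: zero-size array to reduction operation minimum which has no identity
```

Run:
```python
from h import *
c=json.load(open("w3.json"));im=cv2.imread("pics/w3.png").astype(int)
g=lambda u,v,z:onplane(c,(u,v),z)
blue=(im[...,0]-im[...,2]>50)
P=[[],[]]
for row in(20,40,60,80,100,120,150,190,205,210):
    xs=np.where(blue[row,240:370])[0]+240
    if len(xs): print("base",row,xs.min(),xs.max(),g(xs.min()-.5,row,.02).round(4),g(xs.max()+.5,row,.02).round(4))
for col in(290,303,315,265,268):
    q=np.where(blue[190:250,col])[0]+190
    if len(q): print("col",col,q.min(),q.max(),g(col,q.max()+.5,.145).round(4),g(col,q.min()-.5,.145).round(4),"base edge",g(col,q.max()+.5,.02).round(4))
print("upright top row 225", (np.where(blue[225,270:340])[0]+270)[[0,-1]], (np.where(blue[8,270:345])[0]+270)[[0,-1]])
print("drum row80",im.max(2)[80,270:345:1].tolist())
for p in((307,35),(303,200)):print("axis",g(*p,.125).round(4))
for t in((257,131),(256,156),(257,179)):print("plug",g(*t,.125).round(4))
sc=cv2.cvtColor(cv2.imread("pics/scene0.png"),cv2.COLOR_BGR2HSV)
for col in(272,276,281,285,289):print(col,[(r,*sc[r,col]) for r in range(206,238)if sc[r,col,1]>70 or sc[r,col,2]>190])
```

```text
base 20 262 343 [0.4626 0.1459 0.02  ] [0.5594 0.1689 0.02  ]
base 40 262 341 [0.4675 0.1241 0.02  ] [0.5631 0.1468 0.02  ]
base 60 262 341 [0.4725 0.1017 0.02  ] [0.5693 0.1247 0.02  ]
base 80 262 340 [0.4776 0.0787 0.02  ] [0.5745 0.1018 0.02  ]
base 100 262 339 [0.4828 0.0551 0.02  ] [0.5798 0.0782 0.02  ]
base 120 263 272 [0.4895 0.0311 0.02  ] [0.5021 0.0341 0.02  ]
base 190 263 277 [ 0.5096 -0.0592  0.02  ] [ 0.5294 -0.0545  0.02  ]
base 205 263 334 [ 0.5142 -0.0797  0.02  ] [ 0.6105 -0.0568  0.02  ]
base 210 263 334 [ 0.5157 -0.0867  0.02  ] [ 0.6124 -0.0637  0.02  ]
col 290 196 238 [ 0.5496 -0.0762  0.145 ] [ 0.5387 -0.0312  0.145 ] base edge [ 0.5625 -0.1183  0.02  ]
col 303 210 238 [ 0.5629 -0.0731  0.145 ] [ 0.5552 -0.0425  0.145 ] base edge [ 0.5803 -0.114   0.02  ]
col 315 208 238 [ 0.5752 -0.0701  0.145 ] [ 0.5667 -0.0375  0.145 ] base edge [ 0.5968 -0.1101  0.02  ]
col 265 190 218 [ 0.5193 -0.0609  0.145 ] [ 0.5125 -0.031   0.145 ] base edge [ 0.5218 -0.0978  0.02  ]
col 268 190 218 [ 0.5223 -0.0602  0.145 ] [ 0.5155 -0.0303  0.145 ] base edge [ 0.5258 -0.0968  0.02  ]
[... 4298 characters left out ...]
, np.uint8(140), np.uint8(7), np.uint8(207)), (209, np.uint8(124), np.uint8(9), np.uint8(209)), (213, np.uint8(135), np.uint8(10), np.uint8(196)), (220, np.uint8(0), np.uint8(0), np.uint8(255)), (221, np.uint8(0), np.uint8(0), np.uint8(255)), (222, np.uint8(0), np.uint8(0), np.uint8(255)), (223, np.uint8(25), np.uint8(34), np.uint8(244)), (224, np.uint8(23), np.uint8(113), np.uint8(163)), (232, np.uint8(22), np.uint8(88), np.uint8(156)), (233, np.uint8(23), np.uint8(135), np.uint8(140)), (234, np.uint8(108), np.uint8(153), np.uint8(229)), (235, np.uint8(108), np.uint8(169), np.uint8(237)), (236, np.uint8(108), np.uint8(175), np.uint8(226)), (237, np.uint8(108), np.uint8(173), np.uint8(228))]
```

```bash
cat >> h.py <<'E'
YAW=np.radians(12.8);XS=np.array([np.cos(YAW),np.sin(YAW),0]);YS=np.array([-np.sin(YAW),np.cos(YAW),0])
O=np.array([.5365,.0443,0]);AX=O+[0,0,.125]
E
python3 - <<'E'
from h import *
c=eyes.camera_info("scene")
for (u,v1,v2) in((272,216,225),(276,217.7,226.8),(281,220,229),(285,222,231),(289,223.7,232.8)):
    a=cyl(c,(u,v1),AX,YS,.0435);b=cyl(c,(u,v2),AX,YS,.0435)
    print(u,a[1].round(1),b[1].round(1),((a[1]+b[1])/2).round(1),a[2].round(3),b[2].round(3))
w=json.load(open("w3.json"))
for v in (131,156,179): print("w pad right edge",cyl(w,(347.5,v),AX,YS,.0438)[1])
print("drum",O+.042*YS,"pad",O-.034*YS)
print("tip",proj(c,AX), proj(w,AX))
E
```

```text
272 69.2 117.0 93.1 -0.058 -0.059
276 68.8 116.3 92.5 -0.044 -0.045
281 68.9 114.9 91.9 -0.026 -0.027
285 69.5 116.3 92.9 -0.012 -0.013
289 69.1 115.5 92.3 0.001 0.001
w pad right edge 71.28400464857287
w pad right edge 79.96047236509378
w pad right edge 79.76669654932093
drum [0.52719496 0.08525627 0.        ] pad [0.54403265 0.01114492 0.        ]
tip [np.float64(296.55649632377526), np.float64(220.52380843802848)] [np.float64(305.02108812419374), np.float64(120.37625097706898)]
```

Emit:
drive_tool(steps=[{"wx":0,"wy":0,"wz":0.5,"x":3.44,"y":0.82,"z":2.0,"jaw":0},{"wx":0,"wy":0,"wz":0,"x":3.44,"y":0.82,"z":2.0,"jaw":0},{"wx":0,"wy":0,"wz":0,"x":3.44,"y":0.82,"z":2.0,"jaw":0},{"wx":0,"wy":0,"wz":0,"x":0,"y":0,"z":4.0,"jaw":0},{"wx":0,"wy":0,"wz":0,"x":0,"y":0,"z":4.0,"jaw":0},{"wx":0,"wy":0,"wz":0,"x":0,"y":0,"z":4.0,"jaw":0},{"wx":0,"wy":0,"wz":0,"x":0,"y":0,"z":0,"jaw":0}])

```text
t: 4.62
position: [0.5266, 0.0841, 0.1725]
ee_rot: [[-0.218, 0.976, -0.005], [0.976, 0.218, -0.002], [-0.0, -0.006, -1.0]]
force: [-0.2, -0.1, 0.1]
width: 0.0916
gripper_force: 0.0
```

Emit:
drive_tool(steps=[{"wx":0,"wy":0,"wz":0,"x":0.1,"y":0,"z":2.5,"jaw":0},{"wx":0,"wy":0,"wz":0,"x":0,"y":0,"z":2.5,"jaw":0},{"wx":0,"wy":0,"wz":0,"x":0,"y":0,"z":1.6,"jaw":0},{"wx":0,"wy":0,"wz":0,"x":0,"y":0,"z":0,"jaw":0.3},{"wx":0,"wy":0,"wz":0,"x":0,"y":0,"z":0,"jaw":0.6},{"wx":0,"wy":0,"wz":0,"x":0,"y":0,"z":0,"jaw":0.6},{"wx":0,"wy":0,"wz":0,"x":0,"y":0,"z":0,"jaw":0.6},{"wx":0,"wy":0,"wz":0,"x":0,"y":0,"z":0,"jaw":0.6}], grip_force=35)

```text
t: 5.62
position: [0.5261, 0.0848, 0.1087]
ee_rot: [[-0.216, 0.976, -0.004], [0.976, 0.216, -0.0], [0.001, -0.004, -1.0]]
force: [-8.4, -1.1, 7.7]
width: 0.0551
gripper_force: 35.0
```

Emit:
drive_tool(steps=[{"wx":-5,"wy":0,"wz":0,"x":0,"y":0.17,"z":0,"jaw":0.6},{"wx":-5,"wy":0,"wz":0,"x":0,"y":0.17,"z":0,"jaw":0.6},{"wx":-5,"wy":0,"wz":0,"x":0,"y":0.17,"z":0,"jaw":0.6},{"wx":-5,"wy":0,"wz":0,"x":0,"y":0.17,"z":0,"jaw":0.6},{"wx":0,"wy":0,"wz":0,"x":0,"y":0,"z":0,"jaw":0.6}])

```text
t: 6.25
position: [0.5317, 0.0861, 0.1095]
ee_rot: [[-0.217, 0.918, 0.332], [0.976, 0.203, 0.075], [0.001, 0.34, -0.94]]
force: [-17.9, -4.8, 20.6]
width: 0.0548
gripper_force: 35.0
```

Emit:
drive_tool(steps=[{"wx":0,"wy":0,"wz":0,"x":0,"y":-0.1,"z":-0.3,"jaw":0.6},{"wx":-5,"wy":0,"wz":0,"x":0,"y":0.17,"z":0,"jaw":0.6},{"wx":-5,"wy":0,"wz":0,"x":0,"y":0.17,"z":0,"jaw":0.6},{"wx":-5,"wy":0,"wz":0,"x":0,"y":0.17,"z":0,"jaw":0.6},{"wx":-5,"wy":0,"wz":0,"x":0,"y":0.17,"z":0,"jaw":0.6},{"wx":-5,"wy":0,"wz":0,"x":0,"y":0.17,"z":0,"jaw":0.6},{"wx":0,"wy":0,"wz":0,"x":0,"y":0,"z":0,"jaw":0.6}])

```text
t: 7.12
position: [0.5202, 0.086, 0.1372]
ee_rot: [[-0.229, 0.846, 0.482], [0.973, 0.19, 0.129], [0.017, 0.499, -0.867]]
force: [-70.3, -25.9, 6.9]
width: 0.0462
gripper_force: 41.1
```

Run:
```python
from h import *
s,c,im=snap("scene","s1")
sc=cv2.cvtColor(im,cv2.COLOR_BGR2HSV)
for col in(272,276,281,285,289):print(col,[(r,*map(int,sc[r,col])) for r in range(200,240)if 15<sc[r,col,0]<32 and sc[r,col,1]>60])
```

```text
t 7.125 pos [0.5202 0.086  0.1372] hdg 103.25 z [ 0.482  0.129 -0.867] q [-0.7   0.2   0.51  2.41 -1.31  0.12  1.28] F [-70.3 -25.9   6.9] w 0.04619276989887982
272 []
276 [(224, 22, 93, 164)]
281 [(226, 24, 102, 228)]
285 [(200, 23, 134, 244), (201, 24, 129, 247), (202, 24, 130, 247), (203, 21, 95, 234)]
289 [(200, 20, 147, 226), (201, 19, 152, 205), (202, 19, 141, 176), (203, 17, 100, 145)]
```

Emit:
drive_tool(steps=[{"wx":5,"wy":0,"wz":0,"x":0,"y":-0.17,"z":0,"jaw":0.6},{"wx":5,"wy":0,"wz":0,"x":0,"y":-0.17,"z":0,"jaw":0.3},{"wx":0,"wy":0,"wz":0,"x":0,"y":0,"z":0,"jaw":0},{"wx":0,"wy":0,"wz":0,"x":0,"y":0,"z":0,"jaw":0}])

```text
t: 7.68
position: [0.5327, 0.089, 0.1443]
ee_rot: [[-0.228, 0.896, 0.381], [0.973, 0.199, 0.114], [0.026, 0.397, -0.918]]
force: [-22.5, -26.4, 7.0]
width: 0.0732
gripper_force: 14.1
```

Run:
```python
from h import *
s,c,im=snap("scene","s2")
cv2.imwrite("pics/crop2.png",cv2.resize(im[150:290,210:370],None,fx=4,fy=4,interpolation=cv2.INTER_CUBIC))
```

```text
t 7.675 pos [0.5327 0.089  0.1443] hdg 103.16 z [ 0.381  0.114 -0.918] q [-0.96  0.28  0.87  2.29 -0.82  0.36  0.81] F [-22.5 -26.4   7. ] w 0.07315461569867797
```

View pics/crop2.png

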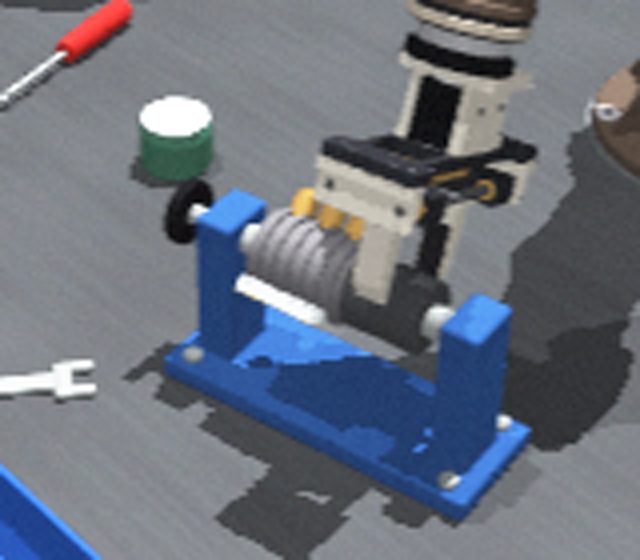

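The crop shows the plugs now near the top at (330,215) and the pad strip low at (280,300). The arm ran into j5/j6 limits, the drum slipped, and the case turned the wrong way. I'll retreat and measure again.

Emit:
drive_tool(steps=[{"wx":0,"wy":0,"wz":0,"x":0,"y":0.0,"z":0,"jaw":0},{"wx":0,"wy":0,"wz":0,"x":0,"y":0.8,"z":-2.0,"jaw":0},{"wx":0,"wy":0,"wz":0,"x":0,"y":1.2,"z":-2.8,"jaw":0},{"wx":0,"wy":0,"wz":0,"x":0,"y":1.2,"z":-2.8,"jaw":0},{"wx":0,"wy":0,"wz":0,"x":0,"y":1.2,"z":-2.8,"jaw":0},{"wx":8,"wy":0,"wz":0,"x":0,"y":1.2,"z":-2.8,"jaw":0},{"wx":8,"wy":0,"wz":0,"x":0,"y":0,"z":-1,"jaw":0},{"wx":9,"wy":0,"wz":0,"x":0,"y":0,"z":0,"jaw":0},{"wx":0,"wy":0,"wz":0,"x":0,"y":0,"z":0,"jaw":0}])

```text
t: 8.85
position: [0.5371, 0.0907, 0.2951]
ee_rot: [[-0.234, 0.972, -0.016], [0.972, 0.234, 0.021], [0.024, -0.011, -1.0]]
force: [-0.3, 0.0, -0.8]
width: 0.0917
gripper_force: 0.0
```

Run:
```python
from h import *
s,c,im=snap("side","d3")
s,c,im2=snap("scene","s3")
a=cv2.resize(im[160:260,250:350],None,fx=4,fy=4,interpolation=cv2.INTER_CUBIC)
b=cv2.resize(im2[180:280,245:345],None,fx=4,fy=4,interpolation=cv2.INTER_CUBIC)
cv2.imwrite("pics/crop3.png",np.hstack([a,b]))
print(np.round(s['ee_rot'],3).tolist())
```

```text
t 8.85 pos [0.5371 0.0907 0.2951] hdg 103.54 z [-0.016  0.021 -1.   ] q [-1.05  0.41  1.15  1.71 -0.41  1.29  0.42] F [-0.3  0.  -0.8] w 0.09166837901834664
t 8.9 pos [0.5365 0.09   0.2957] hdg 103.48 z [-0.013  0.023 -1.   ] q [-1.05  0.4   1.15  1.72 -0.4   1.29  0.42] F [-0.4 -0.3  0.6] w 0.09157509223584923
[[-0.233, 0.972, -0.013], [0.972, 0.233, 0.023], [0.025, -0.007, -1.0]]
```

View pics/crop3.png

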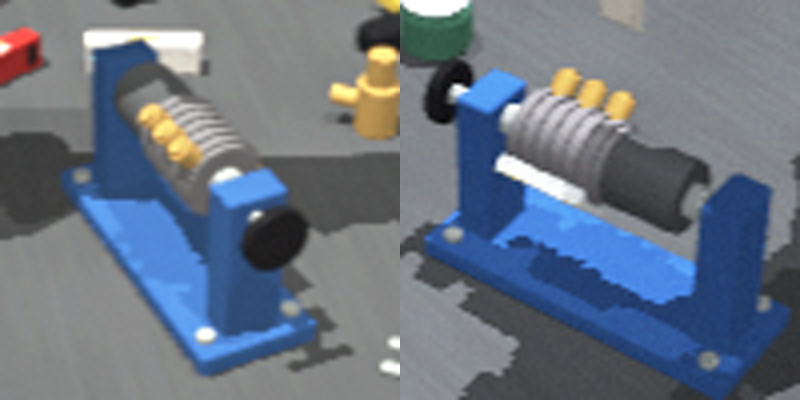

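The left half (side camera) shows the red level's dark end and plugs at (170,135). The right half (scene camera) shows plugs at the top (595,90) and the pad edge strip at (540,180), so theta is now about 120 deg or more. Joint 6 limits leaning toward the robot, so I'll ratchet: grip leaning away, then turn back to upright. First the angle and the lean.

Emit:
drive_tool(steps=[{"wx":10,"wy":0,"wz":0.5,"x":0,"y":0,"z":0,"jaw":0},{"wx":10,"wy":0,"wz":0,"x":0,"y":0,"z":0,"jaw":0},{"wx":10,"wy":0,"wz":0,"x":0,"y":0,"z":0,"jaw":0},{"wx":0,"wy":0,"wz":0,"x":0,"y":0,"z":0,"jaw":0},{"wx":0,"wy":0,"wz":0,"x":0,"y":0,"z":0,"jaw":0}])

```text
t: 9.57
position: [0.5351, 0.0909, 0.2979]
ee_rot: [[-0.226, 0.839, -0.494], [0.974, 0.209, -0.091], [0.027, -0.502, -0.865]]
force: [-0.1, -0.6, -0.5]
width: 0.0921
gripper_force: 0.0
```

```bash
cat >> h.py <<'E'
def rowto(G,lean,back):
    "tool-frame cm shift to put grasp point at G - back along tool; lean deg (+ = tool top away), and rotvec error in deg"
    from scipy.spatial.transform import Rotation as Rn
    s=manip.read_state();R=np.array(s['ee_rot']);a=np.radians(lean)
    z=-np.sin(a)*XS-np.cos(a)*np.array([0,0,1]);Rt=np.column_stack([YS,np.cross(z,YS),z])
    T=np.array(G)+z*(.019-back)
    print("pos",np.round(s['position'],4),"shift cm",(R.T@(T-s['position'])*100).round(2),"turn deg",np.degrees(Rn.from_matrix(R.T@Rt).as_rotvec()).round(2),"q",np.round(s['joints'],2),"F",np.round(s['force'],1))
G=np.array([.5264,.0853,.125])
E
python3 - <<'E'
from h import *
rowto(G,30,.09)
def tri(uv1,uv2):
    c1,c2=eyes.camera_info("side"),eyes.camera_info("scene")
    A=[];b=[]
    for c,uv in((c1,uv1),(c2,uv2)):
        C,d=ray(c,uv);d/=np.linalg.norm(d);M=np.eye(3)-np.outer(d,d);A.append(M);b.append(M@C)
    return np.linalg.lstsq(np.vstack(A),np.hstack(b),rcond=None)[0]
for p,q in(((172,160),(568,75)),((158,138),(595,85)),((148,112),(622,97))):
    X=tri((250+p[0]/4,160+p[1]/4),(245+(q[0]-400)/4,180+q[1]/4));w=X-AX
    print(X.round(3),"r",np.hypot(w@XS,w[2]).round(3),"ang",np.degrees(np.arctan2(w@XS,w[2])).round(1),"y",(w@YS).round(3))
c=eyes.camera_info("scene")
for q in((505,165),(545,183),(580,197)): print("pad upper edge",cyl(c,(245+(q[0]-400)/4,180+q[1]/4),AX,YS,.0439)[1:])
E
```

```text
pos [0.5351 0.0909 0.2979] shift cm [-0.66  7.81  8.34] turn deg [-0.13 -1.2   1.02] q [-0.73  0.75  0.99  1.29 -0.41  1.89  0.47] F [-0.1 -0.6 -0.5]
[ 0.512 -0.026  0.152] r 0.048 ang -56.2 y -0.063
[ 0.507 -0.001  0.155] r 0.048 ang -52.3 y -0.037
[0.507 0.028 0.159] r 0.048 ang -43.6 y -0.01
pad upper edge (np.float64(92.50719853120847), np.float64(-0.058071556231117004))
pad upper edge (np.float64(91.8807110128198), np.float64(-0.022838391882985344))
pad upper edge (np.float64(89.28292709260607), np.float64(0.007209502571692559))
```

Emit:
drive_tool(steps=[{"wx":0,"wy":-1.2,"wz":1.0,"x":-0.2,"y":2.6,"z":0.5,"jaw":0},{"wx":0,"wy":0,"wz":0,"x":-0.2,"y":2.6,"z":0.5,"jaw":0},{"wx":0,"wy":0,"wz":0,"x":-0.2,"y":2.6,"z":0.5,"jaw":0},{"wx":0,"wy":0,"wz":0,"x":0,"y":0,"z":3.4,"jaw":0},{"wx":0,"wy":0,"wz":0,"x":0,"y":0,"z":3.4,"jaw":0},{"wx":0,"wy":0,"wz":0,"x":0,"y":0,"z":0,"jaw":0},{"wx":0,"wy":0,"wz":0,"x":0,"y":0,"z":0,"jaw":0}])

```text
t: 10.45
position: [0.5619, 0.092, 0.1881]
ee_rot: [[-0.223, 0.843, -0.49], [0.975, 0.193, -0.111], [0.001, -0.502, -0.865]]
force: [-0.1, 0.4, -0.8]
width: 0.0918
gripper_force: 0.0
```

```bash
python3 -c "
from h import *
rowto(G,30,0)"
```

```text
pos [0.5619 0.092  0.1881] shift cm [0.13 0.05 9.17] turn deg [-0.16 -0.01  0.09] q [-0.71  0.88  0.95  1.35 -0.48  1.74  0.47] F [-0.1  0.4 -0.8]
```

Emit:
drive_tool(steps=[{"wx":0,"wy":0,"wz":0,"x":0.1,"y":0,"z":3.0,"jaw":0},{"wx":0,"wy":0,"wz":0,"x":0,"y":0,"z":3.0,"jaw":0},{"wx":0,"wy":0,"wz":0,"x":0,"y":0,"z":3.1,"jaw":0},{"wx":0,"wy":0,"wz":0,"x":0,"y":0,"z":0,"jaw":0},{"wx":0,"wy":0,"wz":0,"x":0,"y":0,"z":0,"jaw":0}])

```text
t: 11.08
position: [0.5178, 0.0824, 0.1087]
ee_rot: [[-0.223, 0.842, -0.491], [0.975, 0.193, -0.112], [0.0, -0.504, -0.864]]
force: [-0.2, 0.4, -0.2]
width: 0.0918
gripper_force: 0.0
```

```bash
python3 -c "
from h import *
rowto(G,30,0)"
```

```text
pos [0.5178 0.0824 0.1087] shift cm [ 0.09 -0.03  0.04] turn deg [-0.25  0.01  0.07] q [-0.75  0.91  0.92  1.55 -0.5   1.54  0.52] F [-0.2  0.4 -0.2]
```

Emit:
drive_tool(steps=[{"wx":0,"wy":0,"wz":0,"x":0,"y":0,"z":0,"jaw":0.3},{"wx":0,"wy":0,"wz":0,"x":0,"y":0,"z":0,"jaw":0.6},{"wx":0,"wy":0,"wz":0,"x":0,"y":0,"z":0,"jaw":0.6},{"wx":0,"wy":0,"wz":0,"x":0,"y":0,"z":0,"jaw":0.6},{"wx":0,"wy":0,"wz":0,"x":0,"y":0,"z":0,"jaw":0.6}], grip_force=40)

```text
t: 11.7
position: [0.5158, 0.0823, 0.1071]
ee_rot: [[-0.222, 0.84, -0.495], [0.975, 0.192, -0.112], [0.001, -0.507, -0.862]]
force: [-0.7, -0.2, 2.3]
width: 0.0551
gripper_force: 40.0
```

Emit:
drive_tool(steps=[{"wx":-5,"wy":0,"wz":0,"x":0,"y":0.17,"z":0,"jaw":0.6},{"wx":-5,"wy":0,"wz":0,"x":0,"y":0.17,"z":0,"jaw":0.6},{"wx":-5,"wy":0,"wz":0,"x":0,"y":0.17,"z":0,"jaw":0.6},{"wx":-5,"wy":0,"wz":0,"x":0,"y":0.17,"z":0,"jaw":0.6},{"wx":-5,"wy":0,"wz":0,"x":0,"y":0.17,"z":0,"jaw":0.6},{"wx":0,"wy":0,"wz":0,"x":0,"y":0,"z":0,"jaw":0.6}])

```text
t: 12.45
position: [0.5243, 0.0843, 0.1042]
ee_rot: [[-0.222, 0.971, -0.088], [0.975, 0.221, -0.019], [0.001, -0.091, -0.996]]
force: [4.9, -0.4, -6.6]
width: 0.0546
gripper_force: 40.0
```

```bash
python3 -c "
from h import *
rowto(G,5,0)"
```

```text
pos [0.5243 0.0843 0.1042] shift cm [ 0.05  0.05 -0.19] turn deg [-0.19 -0.04  0.03] q [-0.91  0.66  1.    1.92 -0.62  1.03  0.61] F [ 4.9 -0.4 -6.6]
```

Emit:
drive_tool(steps=[{"wx":-5,"wy":0,"wz":0,"x":0,"y":0.17,"z":0,"jaw":0.6},{"wx":-5,"wy":0,"wz":0,"x":0,"y":0.17,"z":-0.1,"jaw":0.6},{"wx":-5,"wy":0,"wz":0,"x":0,"y":0.17,"z":0,"jaw":0.6},{"wx":-5,"wy":0,"wz":0,"x":0,"y":0.17,"z":0,"jaw":0.6},{"wx":0,"wy":0,"wz":0,"x":0,"y":0,"z":0,"jaw":0.6}])

```text
t: 13.08
position: [0.5312, 0.0858, 0.1054]
ee_rot: [[-0.222, 0.943, 0.249], [0.975, 0.215, 0.056], [-0.0, 0.255, -0.967]]
force: [13.8, 1.2, -21.8]
width: 0.0552
gripper_force: 40.0
```

Run:
```python
from h import *
rowto(G,-15,0)
s,c,im=snap("scene","s4")
sc=cv2.cvtColor(im,cv2.COLOR_BGR2HSV)
for col in(272,276,281,285):
  for r in range(200,240):
    if 15<sc[r,col,0]<32 and sc[r,col,1]>60: print(col,r,sc[r,col].tolist(),cyl(c,(col,r),AX,YS,.0435)[1].round(1))
```

```text
pos [0.5312 0.0858 0.1054] shift cm [ 0.06  0.04 -0.12] turn deg [-0.22  0.01  0.03] q [-0.97  0.45  0.94  2.2  -0.83  0.54  0.8 ] F [ 13.8   1.2 -21.8]
t 13.075 pos [0.5312 0.0858 0.1054] hdg 102.82 z [ 0.249  0.056 -0.967] q [-0.97  0.45  0.94  2.2  -0.83  0.54  0.8 ] F [ 13.8   1.2 -21.8] w 0.05515757559840342
272 213 [22, 115, 202] 58.4
272 214 [22, 88, 168] 62.0
272 224 [22, 160, 163] 107.8
272 225 [22, 75, 105] 117.0
276 215 [21, 160, 205] 59.1
276 226 [21, 179, 171] 108.9
281 217 [22, 111, 203] 58.2
281 218 [23, 86, 169] 61.7
281 228 [21, 157, 166] 106.4
285 219 [21, 169, 177] 58.9
285 220 [23, 88, 169] 62.4
285 230 [21, 154, 169] 107.4
```

Emit:
drive_tool(steps=[{"wx":0,"wy":0,"wz":0,"x":0,"y":0,"z":-0.1,"jaw":0.6},{"wx":0,"wy":0,"wz":0,"x":0,"y":0,"z":0,"jaw":0},{"wx":0,"wy":0,"wz":0,"x":0,"y":0,"z":0,"jaw":0},{"wx":0,"wy":0,"wz":0,"x":0,"y":0,"z":0,"jaw":0},{"wx":9.2,"wy":0,"wz":0,"x":0,"y":-0.3,"z":0,"jaw":0},{"wx":9.2,"wy":0,"wz":0,"x":0,"y":-0.3,"z":0,"jaw":0},{"wx":9.2,"wy":0,"wz":0,"x":0,"y":-0.3,"z":0,"jaw":0},{"wx":9.2,"wy":0,"wz":0,"x":0,"y":-0.3,"z":0,"jaw":0},{"wx":9.2,"wy":0,"wz":0,"x":0,"y":-0.3,"z":0,"jaw":0},{"wx":0,"wy":0,"wz":0,"x":0,"y":0,"z":0,"jaw":0}])

```text
t: 14.38
position: [0.5165, 0.0822, 0.1049]
ee_rot: [[-0.223, 0.83, -0.511], [0.975, 0.19, -0.117], [-0.0, -0.524, -0.852]]
force: [-0.1, -0.4, 0.1]
width: 0.0915
gripper_force: 0.0
```

```bash
python3 -c "
from h import *
rowto(G,35,0)"
```

```text
pos [0.5165 0.0822 0.1049] shift cm [ 0.08 -0.29 -0.36] turn deg [3.39 0.08 0.09] q [-0.75  0.92  0.92  1.54 -0.5   1.56  0.52] F [-0.1 -0.4  0.1]
```

Emit:
drive_tool(steps=[{"wx":3.4,"wy":0,"wz":0,"x":0.05,"y":-0.29,"z":-0.36,"jaw":0},{"wx":0,"wy":0,"wz":0,"x":0,"y":0,"z":0,"jaw":0.3},{"wx":0,"wy":0,"wz":0,"x":0,"y":0,"z":0,"jaw":0.6},{"wx":0,"wy":0,"wz":0,"x":0,"y":0,"z":0,"jaw":0.6},{"wx":0,"wy":0,"wz":0,"x":0,"y":0,"z":0,"jaw":0.6},{"wx":0,"wy":0,"wz":0,"x":0,"y":0,"z":0,"jaw":0.6}])

```text
t: 15.12
position: [0.5166, 0.0831, 0.1112]
ee_rot: [[-0.223, 0.802, -0.554], [0.975, 0.184, -0.126], [0.001, -0.568, -0.823]]
force: [5.6, 1.2, -5.1]
width: 0.0552
gripper_force: 40.0
```

Emit:
drive_tool(steps=[{"wx":-5,"wy":0,"wz":0,"x":0,"y":0.17,"z":0,"jaw":0.6},{"wx":-5,"wy":0,"wz":0,"x":0,"y":0.17,"z":0,"jaw":0.6},{"wx":-5,"wy":0,"wz":0,"x":0,"y":0.17,"z":0,"jaw":0.6},{"wx":-5,"wy":0,"wz":0,"x":0,"y":0.17,"z":0,"jaw":0.6},{"wx":-5,"wy":0,"wz":0,"x":0,"y":0.17,"z":0,"jaw":0.6},{"wx":-5,"wy":0,"wz":0,"x":0,"y":0.17,"z":-0.05,"jaw":0.6},{"wx":-5,"wy":0,"wz":0,"x":0,"y":0.17,"z":-0.05,"jaw":0.6},{"wx":-5,"wy":0,"wz":0,"x":0,"y":0.17,"z":-0.05,"jaw":0.6},{"wx":0,"wy":0,"wz":0,"x":0,"y":0,"z":0,"jaw":0.6}])

```text
t: 16.25
position: [0.5275, 0.0857, 0.1085]
ee_rot: [[-0.222, 0.971, 0.091], [0.975, 0.221, 0.02], [-0.0, 0.093, -0.996]]
force: [10.7, -0.4, -27.9]
width: 0.0554
gripper_force: 40.0
```

```bash
cat >> h.py <<'E'
def padang(f):
    s,c,im=snap("scene",f)
    sc=cv2.cvtColor(im,cv2.COLOR_BGR2HSV)
    for col in(272,276,281,285):
        print(col,[(r,float(cyl(c,(col,r),AX,YS,.0435)[1].round(1))) for r in range(195,240) if 15<sc[r,col,0]<32 and sc[r,col,1]>60])
E
python3 -c "
from h import *
rowto(G,-5,0);padang('s5')"
```

```text
pos [0.5275 0.0857 0.1085] shift cm [-0.02  0.02  0.25] turn deg [0.33 0.01 0.03] q [-0.97  0.55  1.01  2.07 -0.7   0.79  0.68] F [ 10.7  -0.4 -27.9]
t 16.25 pos [0.5275 0.0857 0.1085] hdg 102.83 z [ 0.091  0.02  -0.996] q [-0.97  0.55  1.01  2.07 -0.7   0.79  0.68] F [ 10.7  -0.4 -27.9] w 0.055396774719250745
272 [(216, 69.2), (217, 73.0), (218, 77.0)]
276 [(203, 16.4), (204, 20.4), (218, 69.9), (219, 73.7), (220, 77.6)]
281 [(205, 15.7), (206, 19.7), (220, 68.9), (221, 72.6), (222, 76.5)]
285 [(222, 69.5), (223, 73.3), (224, 77.1)]
```

Emit:
drive_tool(steps=[{"wx":0,"wy":0,"wz":0,"x":0,"y":0,"z":0.2,"jaw":0.6},{"wx":0,"wy":0,"wz":0,"x":0,"y":0,"z":0,"jaw":0},{"wx":0,"wy":0,"wz":0,"x":0,"y":0,"z":0,"jaw":0},{"wx":0,"wy":0,"wz":0,"x":0,"y":0,"z":0,"jaw":0},{"wx":10,"wy":0,"wz":0,"x":0,"y":-0.33,"z":0,"jaw":0},{"wx":10,"wy":0,"wz":0,"x":0,"y":-0.33,"z":0,"jaw":0},{"wx":10,"wy":0,"wz":0,"x":0,"y":-0.33,"z":0,"jaw":0},{"wx":10,"wy":0,"wz":0,"x":0,"y":-0.33,"z":0,"jaw":0},{"wx":0,"wy":0,"wz":0,"x":0,"y":0,"z":0,"jaw":0},{"wx":0,"wy":0,"wz":0,"x":0,"y":0,"z":0,"jaw":0}])

```text
t: 17.55
position: [0.5155, 0.0821, 0.1095]
ee_rot: [[-0.221, 0.802, -0.555], [0.975, 0.182, -0.126], [0.0, -0.569, -0.822]]
force: [1.1, -0.7, 1.2]
width: 0.0919
gripper_force: 0.0
```

```bash
python3 -c "
from h import *
rowto(G,35,0);padang('s6')"
```

```text
pos [0.5155 0.0821 0.1095] shift cm [ 0.07  0.04 -0.02] turn deg [ 0.33 -0.01  0.  ] q [-0.73  0.95  0.91  1.5  -0.49  1.62  0.51] F [ 1.1 -0.7  1.2]
t 17.55 pos [0.5155 0.0821 0.1095] hdg 102.79 z [-0.555 -0.126 -0.822] q [-0.73  0.95  0.91  1.5  -0.49  1.62  0.51] F [ 1.1 -0.7  1.2] w 0.09192209675313359
272 [(216, 69.2), (217, 73.0), (218, 77.0)]
276 [(218, 69.9), (219, 73.7), (220, 77.6)]
281 [(197, -41.3), (213, 44.6), (220, 68.9), (221, 72.6), (222, 76.5)]
285 [(222, 69.5), (223, 73.3)]
```

Emit:
drive_tool(steps=[{"wx":0,"wy":0,"wz":0,"x":0.05,"y":0,"z":0,"jaw":0.3},{"wx":0,"wy":0,"wz":0,"x":0,"y":0,"z":0,"jaw":0.6},{"wx":0,"wy":0,"wz":0,"x":0,"y":0,"z":0,"jaw":0.6},{"wx":0,"wy":0,"wz":0,"x":0,"y":0,"z":0,"jaw":0.6},{"wx":0,"wy":0,"wz":0,"x":0,"y":0,"z":0,"jaw":0.6}])

```text
t: 18.23
position: [0.5154, 0.0833, 0.1096]
ee_rot: [[-0.222, 0.8, -0.557], [0.975, 0.183, -0.126], [0.001, -0.571, -0.821]]
force: [-0.1, 0.3, 1.8]
width: 0.0551
gripper_force: 40.0
```

Emit:
drive_tool(steps=[{"wx":-5,"wy":0,"wz":0,"x":0,"y":0.17,"z":-0.01,"jaw":0.6},{"wx":-5,"wy":0,"wz":0,"x":0,"y":0.17,"z":-0.01,"jaw":0.6},{"wx":-5,"wy":0,"wz":0,"x":0,"y":0.17,"z":-0.01,"jaw":0.6},{"wx":-5,"wy":0,"wz":0,"x":0,"y":0.17,"z":-0.01,"jaw":0.6},{"wx":-5,"wy":0,"wz":0,"x":0,"y":0.17,"z":-0.01,"jaw":0.6},{"wx":-5,"wy":0,"wz":0,"x":0,"y":0.17,"z":-0.01,"jaw":0.6},{"wx":-5,"wy":0,"wz":0,"x":0,"y":0.17,"z":-0.01,"jaw":0.6},{"wx":-5,"wy":0,"wz":0,"x":0,"y":0.17,"z":-0.01,"jaw":0.6},{"wx":-5,"wy":0,"wz":0,"x":0,"y":0.17,"z":-0.01,"jaw":0.6},{"wx":0,"wy":0,"wz":0,"x":0,"y":0,"z":0,"jaw":0.6}])

```text
t: 19.48
position: [0.5292, 0.0866, 0.1065]
ee_rot: [[-0.222, 0.959, 0.174], [0.975, 0.218, 0.041], [0.001, 0.179, -0.984]]
force: [4.2, -0.4, -8.8]
width: 0.0553
gripper_force: 40.0
```

```bash
python3 -c "
from h import *
rowto(G,-10,0);padang('s7')"
```

```text
pos [0.5292 0.0866 0.1065] shift cm [-0.06  0.02  0.03] turn deg [ 0.29 -0.07  0.  ] q [-0.98  0.5   0.99  2.14 -0.76  0.66  0.73] F [ 4.2 -0.4 -8.8]
t 19.475 pos [0.5292 0.0866 0.1065] hdg 102.81 z [ 0.174  0.041 -0.984] q [-0.98  0.5   0.99  2.14 -0.76  0.66  0.73] F [ 4.2 -0.4 -8.8] w 0.05531932059087818
272 []
276 [(206, 27.9)]
281 [(198, -26.1), (208, 27.2), (226, 94.3), (227, 99.9)]
285 [(199, -41.3), (228, 95.1), (229, 100.7)]
```

Emit:
drive_tool(steps=[{"wx":0,"wy":0,"wz":0,"x":0,"y":0,"z":0,"jaw":0.3},{"wx":0,"wy":0,"wz":0,"x":0,"y":0,"z":0,"jaw":0},{"wx":0,"wy":0,"wz":0,"x":0,"y":0,"z":0,"jaw":0},{"wx":0,"wy":0,"wz":0,"x":0,"y":0,"z":-3,"jaw":0},{"wx":0,"wy":0,"wz":0,"x":0,"y":0,"z":-4,"jaw":0},{"wx":0,"wy":0,"wz":0,"x":0,"y":0,"z":-4,"jaw":0},{"wx":10,"wy":0,"wz":0,"x":0,"y":0,"z":-3,"jaw":0},{"wx":0,"wy":0,"wz":0,"x":-3.4,"y":0,"z":-4,"jaw":0},{"wx":0,"wy":0,"wz":0,"x":-3.4,"y":0,"z":-4,"jaw":0},{"wx":0,"wy":0,"wz":0,"x":-3.4,"y":0,"z":-4,"jaw":0}])

```text
t: 20.78
position: [0.5272, -0.02, 0.3636]
ee_rot: [[-0.223, 0.975, 0.014], [0.975, 0.223, 0.004], [0.001, 0.015, -1.0]]
force: [0.4, -0.2, 0.2]
width: 0.0917
gripper_force: 0.0
```

Emit:
drive_tool(steps=[{"wx":0,"wy":0,"wz":0,"x":0,"y":0,"z":0,"jaw":0},{"wx":0,"wy":0,"wz":0,"x":0,"y":0,"z":0,"jaw":0}])

```text
t: 21.02
position: [0.5269, -0.0183, 0.3615]
ee_rot: [[-0.223, 0.975, 0.013], [0.975, 0.223, 0.005], [0.002, 0.014, -1.0]]
force: [0.6, 0.0, -0.1]
width: 0.0918
gripper_force: 0.0
```

Run:
```python
from h import *
s,c,im=snap("wrist","w8")
sc=cv2.cvtColor(im,cv2.COLOR_BGR2HSV)
y=cv2.inRange(sc,(15,70,80),(32,255,255));y[230:]=0
k,l,st,ce=cv2.connectedComponentsWithStats(y)
for i in range(1,k):
    if st[i,4]>25: print(st[i],ce[i].round(1),[np.round(v,4) for v in cyl(c,ce[i],AX,YS,.0435)])
s,c,a=snap("scene","s8")
sc=cv2.cvtColor(a,cv2.COLOR_BGR2HSV)
y=cv2.inRange(sc,(15,60,80),(32,255,255))
for r in range(190,225): print(r,[u for u in range(255,310) if y[r,u]])
cv2.imwrite("pics/crop8.png",np.hstack([cv2.resize(im[60:260,220:380],(400,500)),cv2.resize(a[180:255,250:310],(400,500))]))
```

```text
t 21.025 pos [ 0.5269 -0.0183  0.3615] hdg 102.88 z [ 0.013  0.005 -1.   ] q [-0.99  0.31  1.25  1.66 -0.31  1.38  0.53] F [ 0.6  0.  -0.1] w 0.09181891760695331
[ 473   10   66   53 2232] [501.4  37.6] [array([0.6681, 0.1432, 0.2097]), np.float64(60.5906), np.float64(0.0673)]
[281 123   5  76 377] [283.  160.2] [array([0.5256, 0.0072, 0.1642]), np.float64(-25.6908), np.float64(-0.0337)]
[320 123   8  75 416] [323.7 159.7] [array([0.5638, 0.0163, 0.1634]), np.float64(28.0023), np.float64(-0.0333)]
[536 159  24  19 377] [548.6 167.6] [array([0.7117, 0.0557, 0.2543]), np.float64(53.2853), np.float64(-0.0277)]
[504 166  27  20 415] [517.  175.3] [array([0.7051, 0.0449, 0.2339]), np.float64(56.5125), np.float64(-0.0368)]
[508 212  27  18 357] [521.1 220.9] [array([0.7167, 0.0115, 0.2421]), np.float64(55.1922), np.float64(-0.0719)]
[479 224  12   6  46] [483.9 227.3] [array([ 0.7062, -0.0045,  0.2164]), np.float64(59.4127), np.float64(-0.0852)]
t 21.075 pos [ 0.5267 -0.0177  0.3611] hdg 102.93 z [ 0.012  0.005 -1.   ] q [-0.99  0.31  1.25  1.66 -0.31  1.38  0.53] F [ 0.7  0.7 -0. ] w 0.09203170423184334
190 []
191 []
192 []
193 []
194 []
195 []
196 []
197 []
198 [281, 282, 283]
199 [282, 283, 284, 285]
200 [285, 286, 287, 288]
201 [287, 288, 289, 290]
202 [289, 290, 291, 292]
203 [292, 293, 294, 295]
204 [294, 295, 296, 297]
205 [273, 274, 275, 276, 296, 297, 298, 299]
206 [275, 276, 277, 278, 299, 300, 301]
207 [277, 278, 279, 280, 281]
208 [279, 280, 281, 282, 283]
209 [282, 283, 284, 285]
210 [284, 285, 286, 287]
211 [286, 287, 288, 289, 290]
212 [289, 290, 291, 292]
213 [291, 292, 293]
214 [293]
215 []
216 []
217 []
218 []
219 []
220 []
221 []
222 []
223 []
224 [278]
```

View pics/crop8.png

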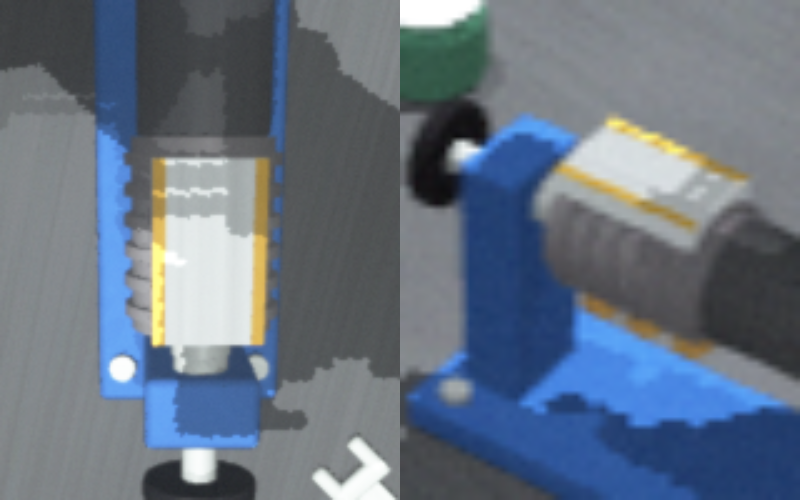

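The crop shows the pad facing up with both yellow lines: left half (158,250) and (262,250), right half (680,150) and (640,200). One quick check of the axis's lateral offset, and then the level.

Run:
```python
from h import *
c=json.load(open("w8.json"));im=cv2.imread("pics/w8.png").astype(int)
blue=(im[...,0]-im[...,2]>50)
for r in(218,225,232):
    x=np.where(blue[r,270:335])[0]+270;m=(x.min()+x.max())/2;print("upright",r,x.min(),x.max(),((onplane(c,(m,r),.145)-AX)@XS).round(4))
for r in(244,247):
    print(im.max(2)[r,288:312].tolist())
print("shaft",((onplane(c,(299.6,243),.125)-AX)@XS).round(4))
L,Rr=onplane(c,(283,160.2),.163),onplane(c,(323.7,159.7),.163)
print("pad lines",(L-AX)@XS,(Rr-AX)@XS,"padmid",((L+Rr)/2).round(4),((L+Rr)/2-AX)@YS)
s=eyes.camera_info("scene")
for p in((287,200.2),(291,202.1),(296,204.6),(278.5,206.8),(284.5,209.5),(289,211.3)):print(np.round(cyl(s,p,AX,YS,.0435)[1:],3))
rowto([.4243,.3511,.2],0,0)
```

```text
upright 218 270 329 -0.001
upright 225 278 323 0.0002
upright 232 278 323 0.0003
[83, 78, 75, 74, 109, 202, 232, 243, 249, 250, 252, 253, 251, 248, 243, 234, 220, 191, 131, 82, 76, 81, 106, 129]
[50, 48, 48, 53, 102, 200, 233, 242, 248, 250, 252, 252, 251, 248, 242, 234, 218, 185, 115, 63, 50, 49, 45, 47]
shaft 0.0008
pad lines -0.01883092754123359 0.020464798154148846 padmid [0.5448 0.0117 0.163 ] -0.033644671590786504
[-32.242  -0.051]
[-28.695  -0.035]
[-2.3863e+01 -1.5000e-02]
[26.791 -0.05 ]
[27.006 -0.029]
[ 2.6352e+01 -1.4000e-02]
pos [ 0.5266 -0.0175  0.361 ] shift cm [38.18 -1.93 18.04] turn deg [ 0.71 -0.1   0.16] q [-0.99  0.31  1.25  1.66 -0.31  1.38  0.53] F [ 0.3 -0.5  0. ]
```

Emit:
drive_tool(steps=[{"wx":0.7,"wy":0,"wz":0,"x":4.75,"y":-0.24,"z":0,"jaw":0},{"wx":0,"wy":0,"wz":0,"x":4.75,"y":-0.24,"z":0,"jaw":0},{"wx":0,"wy":0,"wz":0,"x":4.75,"y":-0.24,"z":1.0,"jaw":0},{"wx":0,"wy":0,"wz":0,"x":4.75,"y":-0.24,"z":1.0,"jaw":0},{"wx":0,"wy":0,"wz":0,"x":4.75,"y":-0.24,"z":1.0,"jaw":0},{"wx":0,"wy":0,"wz":0,"x":4.75,"y":-0.24,"z":2.0,"jaw":0},{"wx":0,"wy":0,"wz":0,"x":4.75,"y":-0.24,"z":2.0,"jaw":0},{"wx":0,"wy":0,"wz":0,"x":4.75,"y":-0.24,"z":2.0,"jaw":0}])

```text
t: 22.12
position: [0.422, 0.3497, 0.2708]
ee_rot: [[-0.225, 0.974, 0.001], [0.974, 0.225, 0.001], [0.0, 0.001, -1.0]]
force: [0.3, -0.6, -0.2]
width: 0.0915
gripper_force: 0.0
```

Emit:
drive_tool(steps=[{"wx":0,"wy":0,"wz":10.1,"x":0,"y":0,"z":0,"jaw":0},{"wx":0,"wy":0,"wz":10.1,"x":0,"y":0,"z":0,"jaw":0},{"wx":0,"wy":0,"wz":10.1,"x":0,"y":0,"z":0,"jaw":0},{"wx":0,"wy":0,"wz":10.1,"x":0,"y":0,"z":0,"jaw":0},{"wx":0,"wy":0,"wz":10.1,"x":0,"y":0,"z":0,"jaw":0},{"wx":0,"wy":0,"wz":10.1,"x":0,"y":0,"z":0,"jaw":0},{"wx":0,"wy":0,"wz":10.1,"x":0,"y":0,"z":0,"jaw":0},{"wx":0,"wy":0,"wz":0,"x":0,"y":0,"z":0,"jaw":0},{"wx":0,"wy":0,"wz":0,"x":0,"y":0,"z":0,"jaw":0}])

```text
t: 23.25
position: [0.4234, 0.3478, 0.272]
ee_rot: [[0.844, 0.537, 0.001], [0.537, -0.844, 0.001], [0.002, -0.0, -1.0]]
force: [0.5, -0.8, -0.0]
width: 0.0918
gripper_force: 0.0
```

```bash
cat >> h.py <<'E'
def to(T,hdg):
    from scipy.spatial.transform import Rotation as Rn
    s=manip.read_state();R=np.array(s['ee_rot']);h=np.radians(hdg)
    x=np.array([np.cos(h),np.sin(h),0]);z=np.array([0,0,-1.]);Rt=np.column_stack([x,np.cross(z,x),z])
    print("pos",np.round(s['position'],4),"shift cm",(R.T@(np.array(T)-s['position'])*100).round(2),"turn deg",np.degrees(Rn.from_matrix(R.T@Rt).as_rotvec()).round(2),"q",np.round(s['joints'],2),"F",np.round(s['force'],1),"w",s['width'],"t",s['t'])
E
python3 - <<'E'
from h import *
to([.4243,.3511,.01],31.9)
# side + scene check of level position
for n in("side","scene"):
    s,c,im=snap(n,n+"9")
    r=blob(im,(0,170,40),(6,255,255))|blob(im,(176,170,40),(180,255,255))
    k,l,st,ce=cv2.connectedComponentsWithStats(r)
    for i in range(1,k):
        if st[i,4]>60 and 150<ce[i][1]<330: print(n,st[i],ce[i].round(1),onplane(c,ce[i],.02).round(3))
    print("expect level centre px",np.round(proj(c,[.4243,.3511,.02]),1))
E
```

```text
pos [0.4234 0.3478 0.272 ] shift cm [ 0.21 -0.23 26.2 ] turn deg [-0.   -0.09  0.55] q [-1.64  0.51  1.3   1.76 -0.51  1.27 -1.22] F [ 0.5 -0.8 -0. ] w 0.0918290489496512 t 23.25
t 23.25 pos [0.4234 0.3478 0.272 ] hdg 32.45 z [ 0.001  0.001 -1.   ] q [-1.64  0.51  1.3   1.76 -0.51  1.27 -1.22] F [ 0.5 -0.8 -0. ] w 0.0918290489496512
side [235 168  25  18 176] [246.7 176.6] [0.421 0.344 0.02 ]
side [384 302  15  15 168] [390.7 308.7] [ 0.686 -0.359  0.02 ]
expect level centre px [247.2 175.7]
t 23.3 pos [0.4236 0.3477 0.2722] hdg 32.4 z [ 0.002  0.001 -1.   ] q [-1.64  0.51  1.3   1.76 -0.51  1.27 -1.22] F [-0.5 -0.3  0. ] w 0.09223242206791694
scene [225 150  18  15 108] [233.6 156.9] [ 0.356 -0.505  0.02 ]
scene [396 269  12  38 244] [401.2 288.9] [0.432 0.356 0.02 ]
expect level centre px [401.4 286.4]
```

Emit:
drive_tool(steps=[{"wx":0,"wy":0,"wz":0.5,"x":0.2,"y":-0.23,"z":4.0,"jaw":0.3},{"wx":0,"wy":0,"wz":0,"x":0,"y":0,"z":4.0,"jaw":0.3},{"wx":0,"wy":0,"wz":0,"x":0,"y":0,"z":4.0,"jaw":0.3},{"wx":0,"wy":0,"wz":0,"x":0,"y":0,"z":4.0,"jaw":0.3},{"wx":0,"wy":0,"wz":0,"x":0,"y":0,"z":3.0,"jaw":0.3},{"wx":0,"wy":0,"wz":0,"x":0,"y":0,"z":0,"jaw":0.3},{"wx":0,"wy":0,"wz":0,"x":0,"y":0,"z":0,"jaw":0.3}])

```text
t: 24.22
position: [0.4256, 0.3509, 0.0837]
ee_rot: [[0.851, 0.525, 0.003], [0.525, -0.851, 0.002], [0.004, -0.0, -1.0]]
force: [-0.3, -0.5, 0.4]
width: 0.0642
gripper_force: 0.0
```

Run:
```python
from h import *
to([.4243,.3511,.011],31.9)
```

```text
pos [0.4256 0.3509 0.0837] shift cm [-0.13 -0.09  7.27] turn deg [-0.01 -0.22 -0.2 ] q [-1.47  0.7   1.05  1.97 -0.77  0.93 -1.04] F [-0.3 -0.5  0.4] w 0.06420804465129329 t 24.225
```

Emit:
drive_tool(steps=[{"wx":0,"wy":-0.2,"wz":0,"x":-0.1,"y":-0.1,"z":3.0,"jaw":0.3},{"wx":0,"wy":0,"wz":0,"x":0,"y":0,"z":2.5,"jaw":0.3},{"wx":0,"wy":0,"wz":0,"x":0,"y":0,"z":1.7,"jaw":0.3},{"wx":0,"wy":0,"wz":0,"x":0,"y":0,"z":0,"jaw":0.4},{"wx":0,"wy":0,"wz":0,"x":0,"y":0,"z":0,"jaw":0.6},{"wx":0,"wy":0,"wz":0,"x":0,"y":0,"z":0,"jaw":0.9},{"wx":0,"wy":0,"wz":0,"x":0,"y":0,"z":0,"jaw":0.9},{"wx":0,"wy":0,"wz":0,"x":0,"y":0,"z":0,"jaw":0.9}], grip_force=20)

```text
t: 25.22
position: [0.4237, 0.3512, 0.0109]
ee_rot: [[0.851, 0.525, -0.001], [0.525, -0.851, 0.0], [-0.0, -0.0, -1.0]]
force: [0.4, -0.1, 3.6]
width: 0.0238
gripper_force: 20.0
```

Run:
```python
from h import *
to([.4243,.3511,.011],31.9)
```

```text
pos [0.4237 0.3512 0.0109] shift cm [ 0.04  0.04 -0.01] turn deg [-0.03  0.02 -0.23] q [-1.4   0.79  0.93  2.01 -0.9   0.82 -0.95] F [ 0.4 -0.1  3.6] w 0.02384052913827949 t 25.225
```

Emit:
drive_tool(steps=[{"wx":0,"wy":0,"wz":0,"x":0,"y":0,"z":-2,"jaw":0.9},{"wx":0,"wy":0,"wz":0,"x":0,"y":0,"z":-4,"jaw":0.9},{"wx":0,"wy":0,"wz":0,"x":0,"y":0,"z":-4,"jaw":0.9},{"wx":0,"wy":0,"wz":0,"x":0,"y":0,"z":-4,"jaw":0.9},{"wx":0,"wy":0,"wz":0,"x":0,"y":0,"z":-4,"jaw":0.9},{"wx":0,"wy":0,"wz":0,"x":0,"y":0,"z":-4,"jaw":0.9},{"wx":0,"wy":0,"wz":0,"x":0,"y":0,"z":-4,"jaw":0.9}])

```text
t: 26.1
position: [0.4234, 0.3503, 0.2727]
ee_rot: [[0.852, 0.524, -0.001], [0.524, -0.852, -0.001], [-0.001, -0.0, -1.0]]
force: [-0.2, 1.0, -1.9]
width: 0.0238
gripper_force: 20.0
```

Emit:
drive_tool(steps=[{"wx":0,"wy":0,"wz":0,"x":-0.94,"y":4.4,"z":0,"jaw":0.9},{"wx":0,"wy":0,"wz":0,"x":-0.94,"y":4.4,"z":0,"jaw":0.9},{"wx":0,"wy":0,"wz":0,"x":-0.94,"y":4.4,"z":0,"jaw":0.9},{"wx":0,"wy":0,"wz":0,"x":-0.94,"y":4.4,"z":0,"jaw":0.9},{"wx":0,"wy":0,"wz":0,"x":-0.94,"y":4.4,"z":0,"jaw":0.9},{"wx":0,"wy":0,"wz":0,"x":-0.94,"y":4.4,"z":0,"jaw":0.9},{"wx":0,"wy":0,"wz":0,"x":-0.94,"y":4.4,"z":0,"jaw":0.9},{"wx":0,"wy":0,"wz":0,"x":-0.94,"y":4.4,"z":0,"jaw":0.9},{"wx":0,"wy":0,"wz":9.4,"x":0,"y":0,"z":0,"jaw":0.9},{"wx":0,"wy":0,"wz":9.4,"x":0,"y":0,"z":0,"jaw":0.9}])

```text
t: 27.35
position: [0.5439, 0.0104, 0.2714]
ee_rot: [[0.977, 0.214, -0.001], [0.214, -0.977, -0.0], [-0.001, -0.0, -1.0]]
force: [0.2, -0.0, -2.4]
width: 0.0236
gripper_force: 20.0
```

Emit:
drive_tool(steps=[{"wx":0,"wy":0,"wz":0,"x":0,"y":0,"z":0,"jaw":0.9},{"wx":0,"wy":0,"wz":0,"x":0,"y":0,"z":0,"jaw":0.9}])

```text
t: 27.6
position: [0.5443, 0.0121, 0.2709]
ee_rot: [[0.974, 0.226, -0.001], [0.226, -0.974, -0.0], [-0.001, -0.0, -1.0]]
force: [0.3, 0.1, -2.8]
width: 0.0242
gripper_force: 20.0
```

Run:
```python
from h import *
to([.5445,.0115,.175],12.6)
```

```text
pos [0.5443 0.0121 0.2709] shift cm [0.02 0.06 9.59] turn deg [-0.    0.06  0.47] q [-0.96  0.47  1.25  1.76 -0.47  1.25 -0.94] F [ 0.3  0.1 -2.8] w 0.02422241011782716 t 27.6
```

Emit:
drive_tool(steps=[{"wx":0,"wy":0,"wz":0.5,"x":0,"y":0,"z":2.0,"jaw":0.9},{"wx":0,"wy":0,"wz":0,"x":0,"y":0,"z":2.0,"jaw":0.9},{"wx":0,"wy":0,"wz":0,"x":0,"y":0,"z":1.5,"jaw":0.9},{"wx":0,"wy":0,"wz":0,"x":0,"y":0,"z":1.0,"jaw":0.9},{"wx":0,"wy":0,"wz":0,"x":0,"y":0,"z":1.0,"jaw":0.9},{"wx":0,"wy":0,"wz":0,"x":0,"y":0,"z":0.8,"jaw":0.9},{"wx":0,"wy":0,"wz":0,"x":0,"y":0,"z":0.5,"jaw":0.9},{"wx":0,"wy":0,"wz":0,"x":0,"y":0,"z":0,"jaw":0.9},{"wx":0,"wy":0,"wz":0,"x":0,"y":0,"z":0,"jaw":0.9}])

```text
t: 28.72
position: [0.5447, 0.012, 0.1828]
ee_rot: [[0.977, 0.214, -0.001], [0.214, -0.977, -0.0], [-0.001, 0.0, -1.0]]
force: [0.1, -0.2, -2.2]
width: 0.0238
gripper_force: 20.0
```

Run:
```python
from h import *
to([.5445,.0115,.174],12.6)
```

```text
pos [0.5447 0.012  0.1828] shift cm [-0.03  0.04  0.88] turn deg [ 0.01  0.03 -0.24] q [-0.89  0.56  1.15  1.88 -0.58  1.09 -0.86] F [ 0.1 -0.2 -2.2] w 0.02376296480484638 t 28.725
```

Emit:
drive_tool(steps=[{"wx":0,"wy":0,"wz":0,"x":0,"y":0,"z":0.3,"jaw":0.9},{"wx":0,"wy":0,"wz":0,"x":0,"y":0,"z":0.2,"jaw":0.9},{"wx":0,"wy":0,"wz":0,"x":0,"y":0,"z":0.15,"jaw":0.9},{"wx":0,"wy":0,"wz":0,"x":0,"y":0,"z":0,"jaw":0.9}])

```text
t: 29.22
position: [0.5444, 0.0121, 0.1759]
ee_rot: [[0.977, 0.214, -0.001], [0.214, -0.977, -0.0], [-0.001, 0.0, -1.0]]
force: [0.1, -0.1, -3.3]
width: 0.0238
gripper_force: 20.0
```

Emit:
drive_tool(steps=[{"wx":0,"wy":0,"wz":0,"x":0,"y":0,"z":0.1,"jaw":0.9},{"wx":0,"wy":0,"wz":0,"x":0,"y":0,"z":0,"jaw":0.9}])

```text
t: 29.48
position: [0.5445, 0.0121, 0.175]
ee_rot: [[0.977, 0.214, -0.001], [0.214, -0.977, -0.0], [-0.001, 0.0, -1.0]]
force: [0.4, -1.2, -2.4]
width: 0.024
gripper_force: 20.0
```

Emit:
drive_tool(steps=[{"wx":0,"wy":0,"wz":0,"x":0,"y":0,"z":0.1,"jaw":0.9},{"wx":0,"wy":0,"wz":0,"x":0,"y":0,"z":0,"jaw":0.9}])

```text
t: 29.72
position: [0.5446, 0.0121, 0.1742]
ee_rot: [[0.977, 0.214, -0.001], [0.214, -0.977, -0.0], [-0.001, -0.0, -1.0]]
force: [0.2, -0.3, -0.3]
width: 0.0239
gripper_force: 20.0
```

Emit:
drive_tool(steps=[{"wx":0,"wy":0,"wz":0,"x":0,"y":0,"z":0.1,"jaw":0.9},{"wx":0,"wy":0,"wz":0,"x":0,"y":0,"z":0,"jaw":0.9}])

```text
t: 29.98
position: [0.5449, 0.0121, 0.1738]
ee_rot: [[0.977, 0.214, -0.0], [0.214, -0.977, 0.0], [0.0, -0.0, -1.0]]
force: [-3.0, 1.7, 7.7]
width: 0.0236
gripper_force: 20.0
```

Emit:
drive_tool(steps=[{"wx":0,"wy":0,"wz":0,"x":0,"y":0,"z":-0.05,"jaw":0.73},{"wx":0,"wy":0,"wz":0,"x":0,"y":0,"z":0,"jaw":0.68},{"wx":0,"wy":0,"wz":0,"x":0,"y":0,"z":0,"jaw":0.6},{"wx":0,"wy":0,"wz":0,"x":0,"y":0,"z":0,"jaw":0.5},{"wx":0,"wy":0,"wz":0,"x":0,"y":0,"z":0,"jaw":0.5},{"wx":0,"wy":0,"wz":0,"x":0,"y":0,"z":0,"jaw":0.5}])

```text
t: 30.72
position: [0.5445, 0.0121, 0.1735]
ee_rot: [[0.977, 0.214, -0.001], [0.214, -0.977, -0.0], [-0.001, 0.0, -1.0]]
force: [1.4, -0.2, -0.3]
width: 0.046
gripper_force: 0.0
```

Emit:
drive_tool(steps=[{"wx":0,"wy":0,"wz":0,"x":0,"y":0,"z":-1,"jaw":0.5},{"wx":0,"wy":0,"wz":0,"x":0,"y":0,"z":-2,"jaw":0.5},{"wx":0,"wy":0,"wz":0,"x":0,"y":0,"z":-3,"jaw":0.5},{"wx":0,"wy":0,"wz":0,"x":0,"y":0,"z":-4,"jaw":0.5},{"wx":0,"wy":0,"wz":0,"x":0,"y":0,"z":-4,"jaw":0.5},{"wx":0,"wy":0,"wz":0,"x":0,"y":0,"z":0,"jaw":0.5},{"wx":0,"wy":0,"wz":0,"x":0,"y":0,"z":0,"jaw":0.5}])

```text
t: 31.6
position: [0.5445, 0.0121, 0.3139]
ee_rot: [[0.977, 0.214, -0.001], [0.214, -0.977, 0.0], [-0.0, -0.001, -1.0]]
force: [-0.2, -0.3, -0.5]
width: 0.0461
gripper_force: 0.0
```

Run:
```python
from h import *
s,c,a=snap("scene","s10");s,d,b=snap("side","d10")
print(np.round(proj(c,[.5445,.0115,.18]),1),np.round(proj(d,[.5445,.0115,.18]),1))
cv2.imwrite("pics/crop10.png",np.hstack([cv2.resize(a[150:250,250:350],(400,400),interpolation=cv2.INTER_CUBIC),cv2.resize(b[150:250,250:350],(400,400),interpolation=cv2.INTER_CUBIC)]))
for c_,im in((c,a),(d,b)):
    r=blob(im,(0,170,40),(6,255,255))|blob(im,(176,170,40),(180,255,255))
    k,l,st,ce=cv2.connectedComponentsWithStats(r)
    for i in range(1,k):
        if st[i,4]>60 and 150<ce[i][1]<330:
            bx=cv2.boxPoints(cv2.minAreaRect(cv2.findNonZero((l==i).astype(np.uint8))));print(st[i],ce[i].round(1),onplane(c_,ce[i],.182).round(3))
```

```text
t 31.6 pos [0.5445 0.0121 0.3139] hdg 12.38 z [-0.001  0.    -1.   ] q [-0.98  0.42  1.25  1.69 -0.41  1.33 -1.  ] F [-0.2 -0.3 -0.5] w 0.04612581603766997
t 31.65 pos [0.5442 0.0123 0.3133] hdg 12.37 z [-0.002  0.    -1.   ] q [-0.98  0.43  1.25  1.69 -0.41  1.33 -1.  ] F [ 0.3 -0.4 -1.6] w 0.045673960341877005
[287.2 201.1] [300.7 183.6]
[225 150  18  15 109] [233.7 157. ] [ 0.515 -0.279  0.182]
[274 187  28  30 324] [286.9 202.2] [0.551 0.017 0.182]
[283 174  36  20 330] [299.4 183.5] [0.54  0.01  0.182]
[384 302  15  15 165] [390.7 308.7] [ 0.602 -0.475  0.182]
```

View pics/crop10.png

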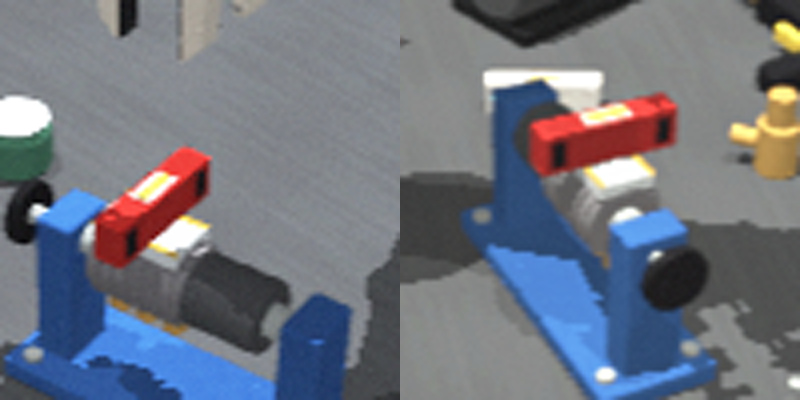

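The crop shows the red level with black-marked ends lying crosswise on the pad: left half (155,205), right half (605,130). The gripper is clear. One numeric tilt check from the image extents before handing in.

Run:
```python
from h import *
for n in("scene","side"):
    c=json.load(open({"scene":"s10","side":"d10"}[n]+".json"))
    for a in(-5,0,5):
        t=np.radians(a);u=np.cos(t)*XS-np.sin(t)*np.array([0,0,1]);w=np.sin(t)*XS+np.cos(t)*np.array([0,0,1])
        o=AX-.034*YS+.055*w
        p=np.array([proj(c,o+i*.055*u+j*.012*YS+k*.017*w) for i in(-1,1) for j in(-1,1) for k in(-1,1)])
        print(n,a,p.min(0).round(1),p.max(0).round(1))
```

```text
scene -5 [273.1 186.3] [302.8 215. ]
scene 0 [272.4 185.8] [301.7 216.9]
scene 5 [271.1 185.5] [300.6 218.9]
side -5 [280.1 171.9] [317.5 196.6]
side 0 [282.  172.7] [319. 195.]
side 5 [283.1 173.7] [320.7 193.4]
```

```bash
python3 -c "
from station import manip
print(manip.finish_job())"
```

```text
the job is handed in; nothing more can be done
None
```

The job is handed in (no verdict was returned): the pad faces up to within about 2° by camera measurement, and the red level rests crosswise on its middle with the gripper clear. The first drum grip slipped at a joint limit and turned the case about 35° the wrong way, so I re-gripped it in three shorter turns.

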